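# Hand out the fresh specimen jars

## Robot

A 7-joint arm with a two-finger parallel gripper is mounted at the origin on the work surface. World frame = base frame: x ahead of the robot, y to its left, z up, the work surface at z = 0. Lengths are in m, angles in rad, forces in N, time in s.
With the tool pointing down it reaches from about 0.425 to 0.875 m from the base axis. Payload 4.7 kg.
Tool frame: the origin (TCP) lies at the very end of the fingers, on their centre line; the grasp point (between the pads) lies 19 mm behind it; z points along the fingers, y is the line along which they close (so a half turn about z gives the same grasp; the last joint's range is limited). The gripper opens to 87 mm and grips with 3 to 60 N. Pads are 19 mm wide; open, the fingers measure 117 mm over their backs; the gripper's body (75 mm by 190 mm) begins 51 mm behind the grasp point.
Start: joints at [1.31, 0.321, -0.07, 1.45, 0.023, 1.371, -0.057], TCP at [0.176, -0.626, 0.223] pointing down, gripper open.
Joint ranges: [-2.86, 2.86], [-0.3, 2.09], [-1.38, 1.24], [0.06, 2.45], [-1.56, 4.7], [0.09, 2.05], [-2.69, 2.69]. Speed limits (rad/s): [2.57, 2.57, 3.14, 3.14, 3.14, 3.14, 3.14].

## Interface

Orientations are given as a rotation vector (axis times angle).
In Python, from bench import ctrl gives the robot as it stands.
- The arm moves only by the shell command python3 -m jog 'ROWS' [FORCE]. ROWS is JSON, a list that holds one entry, the list of rows, each a list of 7 numbers: the shift along the tool's x, y, z in mm, then the turn, a rotation vector about the tool's x, y, z in degrees, then the finger opening in mm, from 0 to 87. A call has 1 to 10 rows; each row is the pose to reach, as a shift and turn from the pose commanded when the call began, along the tool's axes at that moment; what a row does not reach only later rows make up. A row lasts 1/10 s, in which the tool goes at most 50 mm and 8.59 degrees, less where a joint would pass 70% of its speed; a pose out of reach is approached as far as the arm can. A call with a gripper value outside its range is refused whole. The fingers move at their own pace and stop on an object; FORCE is the grip in N (left out, the last holds). Time passes only in rows, so rows that repeat a pose let the fingers close. It gives the time, the measured TCP pose, the force, the opening and the grip force at its end, in the units of the state.
- ctrl.get_state(): the state, without advancing time (a new reading comes with each control period).
- ctrl.get_image(name): name is "side" or "top"; returns a dict with "image" (420x560x3 uint8, red, green, blue), "depth" (420x560 float32, m along the optical axis (not along the pixel's ray), 0 where there is no reading), "fov_y" (degrees; the focal length in pixels is half the picture's height over the tangent of half this angle, whatever the lens; pixels are square), "cx", "cy" (the principal point, pixels), "k1" (the pictures are not rectified: a ray, as slopes to the right and down, at radius r is drawn at 1 + k1 r^2 times it, then the intrinsics apply), "rvec" (rotation vector, rad) and "tvec" (3), from world to camera coordinates, as OpenCV has them. Camera axes: x right, y down, z forward; pixel columns grow to the right and rows downward; lengths in m; the calibration is good to about 2 mm. A picture is of the moment at which its call begins.
- ctrl.close_job(): hands the job in; it is judged then, once.
The state is a dict: "time": time; "joint_positions": joint angles; "qd": joint speeds; "joint_torque": joint torques, N m; "position": TCP position; "tool_rot": TCP orientation; "ft_force": force on the tool from outside, world axes, zero at the start; "torque": the same for the moment, N m; "grip_width": opening from 0.0 (shut) to 1.0 (fully open); "grip_force": force on a finger pad.
Only numpy, scipy, OpenCV 4.12 (cv2) and the standard library are available. Lean on these libraries where they do the work, as an engineer would, in place of code of your own. Each camera call takes 0.05 s, during which the arm holds its last target. There are 200 camera calls.

## Task

Sort the four fresh specimen jars: stand the blue-, the green- and the pink-capped jar each in the dish of its cap's colour, and press the black button on the small white cabinet so that its orange drawer pops open, then stand the orange-capped jar inside the drawer on the white pad and leave the drawer open. Keep all the jars upright all the time and leave the white-capped jar where it is.

Things in the scene. Friction and masses are not known exactly. Their poses are not given: they have to be found in the camera images.
- jar_orange: orange-capped specimen jar, upright. Clear body 38 mm in diameter with a paper label, cap 42 mm in diameter and 16 mm high, 56 mm tall over all, 40 to 85 g. Origin: centre of its underside, z up; its yaw means nothing. Grasp it across the cap (cap lies 40 to 56 mm above the origin).
- jar_blue: blue-capped specimen jar, upright. Clear body 38 mm in diameter with a paper label, cap 42 mm in diameter and 16 mm high, 56 mm tall over all, 40 to 85 g. Origin: centre of its underside, z up; its yaw means nothing. Grasp it across the cap (cap lies 40 to 56 mm above the origin).
- jar_green: green-capped specimen jar, upright. Clear body 38 mm in diameter with a paper label, cap 42 mm in diameter and 16 mm high, 56 mm tall over all, 40 to 85 g. Origin: centre of its underside, z up; its yaw means nothing. Grasp it across the cap (cap lies 40 to 56 mm above the origin).
- jar_pink: pink-capped specimen jar, upright. Clear body 38 mm in diameter with a paper label, cap 42 mm in diameter and 16 mm high, 56 mm tall over all, 40 to 85 g. Origin: centre of its underside, z up; its yaw means nothing. Grasp it across the cap (cap lies 40 to 56 mm above the origin).
- jar_white: white-capped specimen jar, upright. Clear body 38 mm in diameter with a paper label, cap 42 mm in diameter and 16 mm high, 56 mm tall over all, 40 to 85 g. Origin: centre of its underside, z up; its yaw means nothing. Grasp it across the cap (cap lies 40 to 56 mm above the origin). Already dealt with: it stays where it is.
- dish_blue: blue round dish fixed to the bench: 72 mm across, rim 12 mm high, 4 mm thick walls, inner floor 62 mm across and 4 mm above the origin. Origin: centre of its underside, at bench height, z up; its yaw means nothing.
- dish_green: green round dish fixed to the bench: 72 mm across, rim 12 mm high, 4 mm thick walls, inner floor 62 mm across and 4 mm above the origin. Origin: centre of its underside, at bench height, z up; its yaw means nothing.
- dish_pink: pink round dish fixed to the bench: 72 mm across, rim 12 mm high, 4 mm thick walls, inner floor 62 mm across and 4 mm above the origin. Origin: centre of its underside, at bench height, z up; its yaw means nothing.
- button_top (a point): centre of the top of the black round push button (28 mm) on the small white cabinet (170 mm deep, 120 wide, 82 high, fixed). The button top is 96 mm above the bench, 65 mm behind the cabinet's front. Pressed straight down it travels 6 mm (2 N at first, 5 N fully down), lets go of the drawer after about 4 mm, and springs back. z up, -x points out of the cabinet's front.
- drawer: drawer of the white cabinet; shut, only its orange front (116 x 62 mm) shows. Once released, a spring slides it 115 mm out along its -x (to the robot) within 1 s and holds it (1 N). Origin: middle of the white 56 mm pad on its floor, 10 mm above the bench, z up; moves with it. Open floor: 57 mm each way along x, side walls at y +-48 mm, 19 mm high; front panel 57 mm high over floor.

How it is judged:
By the outcome, as a careful person would: the job done as asked, in the order asked, and still so for the second after the job is handed in, with the robot touching nothing.
It also fails if it takes over 120 s, if anything falls off the work surface, if the arm or the gripper's body presses on something with over 40 N, if the wrist force passes 120 N, or if a joint passes its speed limit or range.

## Working session

There is one attempt and no reset: what is moved stays moved. The work goes in short steps, Python scripts to look and compute and a shell command to move; the robot and the scene stay as the last step left them, time stands still between calls to the robot, and variables do not carry over. Pictures are saved under pics/ and viewed, at most 14 in all, crops included, and the job is handed in when it is done.

```bash
mkdir -p pics; ls; cat > h.py <<'E'
import numpy as np,cv2
from bench import ctrl
def grab(n,save=None):
    d=ctrl.get_image(n)
    if save: cv2.imwrite(f'pics/{save}.png',d['image'][:,:,::-1])
    return d
def K(d):
    f=d['image'].shape[0]/2/np.tan(np.radians(d['fov_y'])/2)
    return f
def ray(d,u,v):
    f=K(d);p=np.array([(u-d['cx'])/f,(v-d['cy'])/f])
    q=p.copy()
    for _ in range(20): q=p/(1+d['k1']*(q@q))
    R=cv2.Rodrigues(np.array(d['rvec'],float))[0];t=np.array(d['tvec'],float).ravel()
    return -R.T@t, R.T@np.array([q[0],q[1],1.]),R,t
def onz(d,u,v,z):
    c,r,_,_=ray(d,u,v); return c+r*(z-c[2])/r[2]
def dep(d,u,v):
    c,r,_,_=ray(d,u,v); return c+r*d['depth'][int(round(v)),int(round(u))]
E
python3 - <<'E'
from h import *
for n in('top','side'):
    d=grab(n,n+'0'); print(n,d['fov_y'],d['cx'],d['cy'],d['k1'],ray(d,280,210)[:2])
s=ctrl.get_state();print(s['time'],s['position'],s['tool_rot'],s['ft_force'],s['grip_width'])
E
```

```text
pics
top 47.82815957991621 276.0141257009332 209.18093711587713 -0.08445569045254948 (array([0.36269986, 0.00227956, 1.1932524 ]), array([ 0.1630457 , -0.01999137, -0.98645338]))
side 52.43623636708891 281.1877898125767 210.03955683785205 -0.00569186189134645 (array([-0.02245028,  0.69687133,  0.62205103]), array([ 0.558091  , -0.65407227, -0.51061891]))
0.1 [ 0.17619042 -0.62513855  0.2215621 ] [-3.11028422e+00 -4.30180555e-01  5.37317977e-04] [0.05845858 0.03755067 0.14384349] 0.9996927515430303
```

View pics/top0.png

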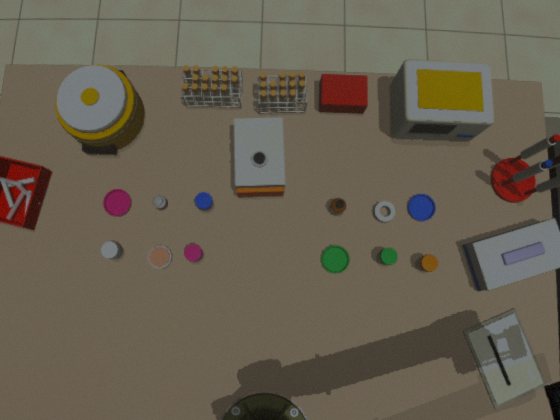

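View pics/side0.png

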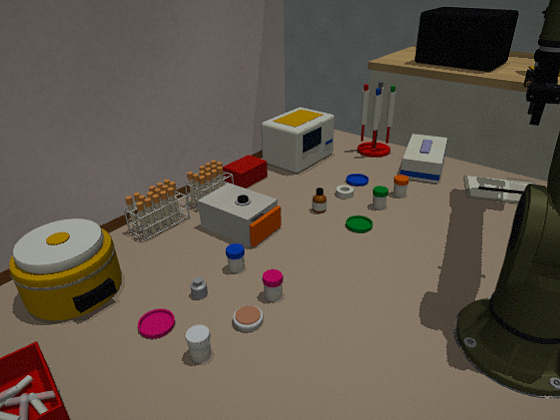

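The top view shows these jars: blue (203,201), pink (193,253), green (388,257), orange (429,263) and white (110,250). The dishes are pink (117,203), green (335,259) and blue (421,208). The cabinet button is at (259,158), and the drawer front faces the robot at about (260,190). The other small round items are distractors.

```bash
cat >> h.py <<'E'
H={'blue':(105,130),'green':(50,85),'pink':(155,176),'orange':(5,20)}
def blob(d,col,seed,z,rad=28):
    """centre on plane z of the minEnclosing/ellipse of the colour blob at seed"""
    hsv=cv2.cvtColor(d['image'],cv2.COLOR_RGB2HSV); lo,hi=H[col]
    m=cv2.inRange(hsv,(lo,110,60),(hi,255,255)); w=np.zeros_like(m); cv2.circle(w,seed,rad,255,-1)
    cs=cv2.findContours(m&w,cv2.RETR_EXTERNAL,cv2.CHAIN_APPROX_NONE)[0]
    c=max(cs,key=cv2.contourArea)[:,0,:]
    P=np.array([onz(d,u,v,z)[:2] for u,v in c]).astype(np.float32)
    (x,y),(a,b),_=cv2.fitEllipse(P); zz=dep(d,*c.mean(0))[2]
    return np.array([x,y]),np.array([a,b]),zz
E
python3 - <<'E'
from h import *
t=grab('top')
S={'jar':{'blue':(203,201),'pink':(193,253),'green':(388,256),'orange':(429,263)},'dish':{'blue':(421,208),'pink':(117,203),'green':(335,259)}}
for k,z in(('jar',.056),('dish',.012)):
  for c,s in S[k].items():
    p,a,zz=blob(t,c,s,z,18); print(k,c,p.round(4),(a*1000).round(1),'z',round(float(zz),3),'R',np.hypot(*p).round(3))
for n,p in(('button',(259,158)),('white',(110,249)),('orangedish',(160,257)),('brown',(338,205)),('ring',(384,211)),('grey',(160,202)),('cabFL',(236,192)),('cabFR',(284,191)),('cabBL',(235,119)),('cabBR',(282,118))):
    print(n,dep(t,*p).round(3))
s=grab('side')
S={'jar':{'blue':(235,250),'pink':(272,277),'green':(380,191),'orange':(400,182)},'dish':{'blue':(357,180),'pink':(156,323),'green':(359,224)}}
for k,z in(('jar',.048),('dish',.012)):
  for c,q in S[k].items():
    p,a,zz=blob(s,c,q,z,20); print('side',k,c,p.round(4),(a*1000).round(1),round(float(zz),3))
E
```

```text
jar blue [0.5693 0.1675] [38.2 40.6] z 0.054 R 0.593
jar pink [0.4413 0.186 ] [39.6 40.9] z 0.057 R 0.479
jar green [ 0.4464 -0.2859] [38.1 39.3] z 0.061 R 0.53
jar orange [ 0.432  -0.3858] [41.7 43.1] z 0.056 R 0.579
dish blue [ 0.5767 -0.3839] [67.6 69.1] z 0.004 R 0.693
dish pink [0.566 0.395] [67.9 70.1] z 0.003 R 0.69
dish green [ 0.4384 -0.1616] [66.6 67.9] z 0.0 R 0.467
button [0.669 0.033 0.096]
white [0.443 0.386 0.058]
orangedish [0.43  0.272 0.021]
brown [ 0.565 -0.16   0.069]
ring [ 0.566 -0.29  -0.003]
grey [0.564 0.276 0.043]
cabFL [0.603 0.092 0.002]
cabFR [ 0.596 -0.029  0.066]
cabBL [0.771 0.096 0.08 ]
cabBR [ 0.806 -0.021  0.002]
side jar blue [0.5716 0.1638] [40.9 61.1] 0.055
side jar pink [0.442 0.183] [42.3 57.1] 0.054
side jar green [ 0.4518 -0.3008] [36.6 43. ] 0.055
side jar orange [ 0.4332 -0.3916] [43.9 71. ] 0.056
side dish blue [ 0.5724 -0.3791] [68.7 80.7] 0.002
side dish pink [0.5617 0.3952] [69.8 79. ] 0.004
side dish green [ 0.4369 -0.162 ] [64.4 67.5] 0.003
```

```bash
python3 - <<'E'
from h import *
import scipy.spatial.transform as T
t=grab('top');i=t['image'][100:215,215:305,::-1]
cv2.imwrite('pics/cab.png',cv2.resize(i,None,fx=6,fy=5.2,interpolation=cv2.INTER_CUBIC))
s=ctrl.get_state();print(T.Rotation.from_rotvec(s['tool_rot']).as_matrix().round(3))
# cabinet top via depth
hh=[]
for v in range(95,215):
  for u in range(215,305):
    p=dep(t,u,v)
    if t['depth'][v,u]>0: hh.append((u,v,*p))
hh=np.array(hh); c=hh[(abs(hh[:,4]-.082)<.006)]
r=cv2.minAreaRect(c[:,2:4].astype(np.float32));print('cab',r,len(c))
b=hh[(abs(hh[:,4]-.096)<.005)];print('btn',b[:,2:].mean(0),np.ptp(b[:,2:],axis=0),len(b), b[:,:2].mean(0))
E
```

```text
[[ 0.962  0.271 -0.   ]
 [ 0.271 -0.962  0.001]
 [-0.    -0.001 -1.   ]]
cab ((0.7166234254837036, 0.024620316922664642), (0.22664828598499298, 0.14589016139507294), 1.3453401327133179) 3209
btn [0.70719202 0.02369392 0.0956813 ] [0.17940132 0.09280149 0.00970876] 142 [263.52112676 143.03521127]
```

View pics/cab.png

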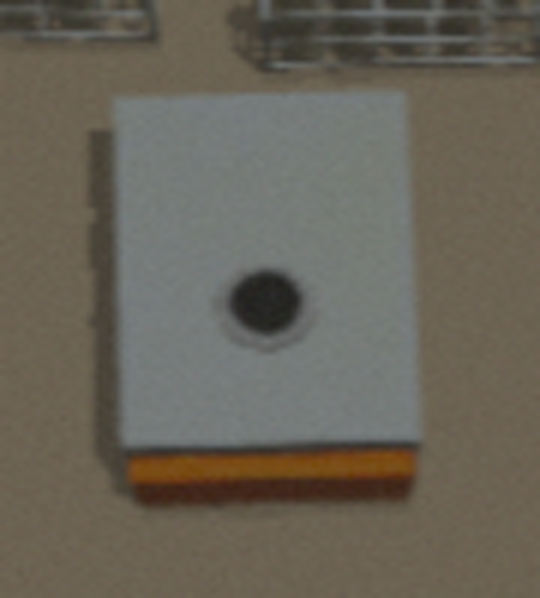

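The measured sizes and heights match what was given: caps about 40 mm across at z≈0.056, and the button at (0.669, 0.033, 0.096). The crop shows the cabinet almost square to the axes. I'll start with green.

```bash
cat >> h.py <<'E'
from scipy.spatial.transform import Rotation as Ro
def to(x,y,z,yaw=0):
    s=ctrl.get_state();R=Ro.from_rotvec(s['tool_rot'])
    d=R.inv().apply(np.array([x,y,z])-s['position'])*1000
    Rt=Ro.from_matrix([[1,0,0],[0,-1,0],[0,0,-1]])
    Rt=Ro.from_euler('z',yaw,degrees=True)*Rt
    print('shift',d.round(1),'turn',np.degrees((R.inv()*Rt).as_rotvec()).round(2),'t',round(s['time'],1),'q7',s['joint_positions'][6].round(2))
E
python3 -m jog '[[[35,-25,5,1.5,0,0,87]]]' >/dev/null 2>&1 && echo no
python3 -c "
from h import *
to(.4465,-.287,.15)"
```

```text
no
shift [ 321.7 -230.8   71.8] turn [-1.35  0.43 15.18] t 0.3 q7 -0.12
```

```bash
python3 -m jog '[[[30,-22,7,-0.5,0,2,87],[68,-49,15,-1,0,4,87],[106,-76,24,-1.5,0,6,87],[144,-104,32,-1.5,0,8,87],[182,-131,40,-1.5,0.2,10,87],[220,-158,49,-1.5,0.4,12,87],[258,-185,57,-1.5,0.4,14,87],[292,-210,65,-1.5,0.4,15.2,87],[311,-224,70,-1.5,0.4,15.2,87],[318,-228,72,-1.5,0.4,15.2,87]]]' 20
python3 -c "
from h import *
to(.4465,-.287,.03)"
```

```text
time: 1.35
position: [0.4486, -0.2813, 0.1512]
tool_rot: [-3.14, -0.023, -0.005]
ft_force: [-0.4, -0.3, 0.2]
grip_width: 0.999
grip_force: 0.0
shift [ -2.6   5.9 121.1] turn [-0.09 -0.2   0.85] t 1.4 q7 -1.08
```

```bash
python3 -m jog '[[[-1,4,15,0,0,0.8,87],[-2,6,40,0,0,0.8,87],[-2,7,70,0,0,0.8,87],[-2,7,95,0,0,0.8,87],[-2,7,112,0,0,0.8,87],[-2,7,120,0,0,0.8,87],[-2,7,120,0,0,0.8,87]]]'
python3 -c "
from h import *
to(.4465,-.287,.03); grab('side','g1')"
```

```text
time: 2.05
position: [0.4433, -0.2928, 0.0299]
tool_rot: [-3.14, 0.012, -0.001]
ft_force: [-0.5, 0.8, -0.0]
grip_width: 1.001
grip_force: 0.0
shift [ 3.2 -5.8 -0.1] turn [-0.08 -0.04 -0.43] t 2.0 q7 -1.13
```

View pics/g1.png

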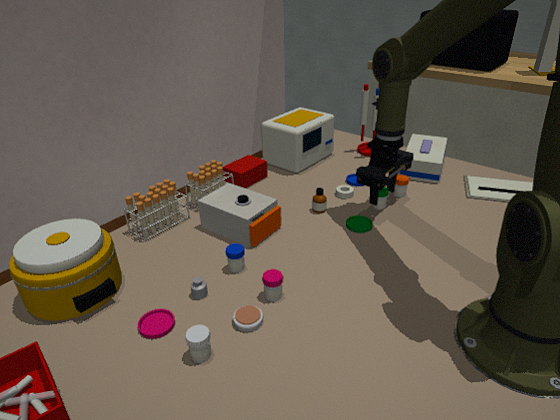

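The image shows the fingers around the green cap at about (380,190). I'll correct the small offset and close.

```bash
python3 -m jog '[[[1.5,-3,0,0,0,-0.4,87],[3,-5.5,0,0,0,-0.4,60],[3,-5.5,0,0,0,-0.4,46],[3,-5.5,0,0,0,-0.4,36],[3,-5.5,0,0,0,-0.4,36],[3,-5.5,0,0,0,-0.4,36],[3,-5.5,0,0,0,-0.4,36],[3,-5.5,0,0,0,-0.4,36]]]' 15
python3 -c "
from h import *
to(.4384,-.1616,.12)"
```

```text
time: 2.9
position: [0.4485, -0.2864, 0.0316]
tool_rot: [3.141, 0.004, 0.006]
ft_force: [0.4, -0.4, 0.4]
grip_width: 0.48
grip_force: 14.9
shift [  -9.5 -124.8  -88.4] turn [ 0.01 -0.21  0.13] t 2.9 q7 -1.14
```

```bash
python3 -m jog '[[[0,0,-8,0,0,0,36],[0,0,-25,0,0,0,36],[0,-5,-45,0,0,0,36],[-2,-20,-62,0,0,0,36],[-5,-45,-75,0,0,0,36],[-7,-75,-80,0,0,0,36],[-9,-100,-80,0,0,0,36],[-9,-117,-80,0,0,0,36],[-9,-124,-80,0,0,0,36],[-9,-125,-80,0,0,0,36]]]'
python3 -m jog '[[[0,0,0,0,0,0,36],[0,0,0,0,0,0,36]]]'
python3 - <<'E'
from h import *
to(.4384,-.1616,.036)
for n,p in(('top',(340,255)),('side',(359,200))):
    d=grab(n,'g2'+n)
a=cv2.imread('pics/g2top.png')[180:330,240:440];b=cv2.imread('pics/g2side.png')[130:280,280:480]
cv2.imwrite('pics/g2.png',cv2.resize(np.hstack([a,b]),None,fx=2,fy=2,interpolation=cv2.INTER_CUBIC))
E
```

```text
time: 3.9
position: [0.4391, -0.1609, 0.1117]
tool_rot: [3.141, 0.006, 0.006]
ft_force: [-0.2, -0.5, -0.8]
grip_width: 0.481
grip_force: 14.9
time: 4.1
position: [0.4388, -0.1623, 0.1114]
tool_rot: [-3.141, -0.001, -0.005]
ft_force: [-0.7, -0.4, 0.2]
grip_width: 0.479
grip_force: 14.9
shift [-0.6 -0.7 75.4] turn [-0.02 -0.19  0.04] t 4.1 q7 -1.29
```

View pics/g2.png

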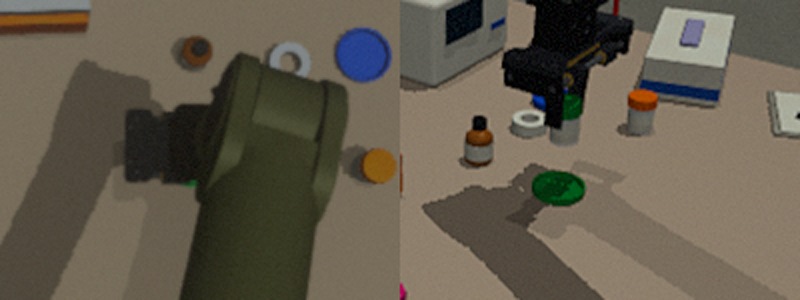

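The jar hangs upright below the fingers over the green dish (the side crop shows the dish at 557,188). I'll lower it and release.

```bash
python3 -m jog '[[[-0.5,-0.5,12,0,0,0,36],[-0.5,-0.5,32,0,0,0,36],[-0.5,-0.5,52,0,0,0,36],[-0.5,-0.5,65,0,0,0,36],[-0.5,-0.5,71,0,0,0,36],[-0.5,-0.5,73,0,0,0,36],[-0.5,-0.5,74.5,0,0,0,36],[-0.5,-0.5,75.5,0,0,0,36],[-0.5,-0.5,75.5,0,0,0,36]]]'
```

```text
time: 5.1
position: [0.4391, -0.1608, 0.0366]
tool_rot: [3.141, 0.004, 0.007]
ft_force: [-0.6, -0.3, -0.9]
grip_width: 0.478
grip_force: 14.9
```

```bash
python3 -m jog '[[[0,0,0.5,0,0,0,36],[0,0,1,0,0,0,36],[0,0,1,0,0,0,36],[0,0,1,0,0,0,46],[0,0,1,0,0,0,60],[0,0,1,0,0,0,70],[0,0,1,0,0,0,70],[0,0,-10,0,0,0,70],[0,0,-35,0,0,0,75],[0,0,-70,0,0,0,87]]]'
python3 -m jog '[[[0,0,-25,0,0,0,87],[0,0,-38,0,0,0,87],[0,0,-40,0,0,0,87]]]'
python3 -c "
from h import *
to(.4415,.186,.15)
d=grab('side');print(blob(d,'green',(359,205),.052,25))"
```

```text
time: 6.1
position: [0.4371, -0.16, 0.1061]
tool_rot: [-3.14, -0.004, -0.001]
ft_force: [0.7, -0.6, 0.8]
grip_width: 0.878
grip_force: 0.0
time: 6.4
position: [0.4394, -0.1611, 0.148]
tool_rot: [3.14, 0.004, 0.01]
ft_force: [0.4, 0.1, -0.3]
grip_width: 0.994
grip_force: 0.0
shift [   3.  -347.1   -2.6] turn [ 0.09 -0.38  0.14] t 6.4 q7 -1.27
(array([ 0.40144441, -0.10525912]), array([0.04795784, 0.05750536]), np.float64(0.00924243427242133))
```

```bash
python3 -m jog '[[[4,-15,0,0,0,0,87],[8,-50,0,0,0,0,87],[12,-95,0,0,0,0,87],[14,-140,0,0,0,0,87],[14,-185,0,0,0,0,87],[12,-230,0,0,0,0,87],[9,-275,0,0,0,0,87],[6,-315,0,0,0,0,87],[3,-338,0,0,0,0,87],[2,-346,0,0,0,0,87]]]'
python3 -m jog '[[[0,-0.5,0,0,0,0,87],[0,-0.5,0,0,0,0,87]]]'
python3 - <<'E'
from h import *
t=grab('top','p1')
for k,c,s,z,r in(('jar','green',(335,255),.06,20),('jar','blue',(203,201),.056,18),('dish','pink',(117,203),.012,18),('dish','blue',(421,208),.012,18),('jar','orange',(429,263),.056,18)):
    print(k,c,*blob(t,c,s,z,r))
to(.4415,.186,.03)
E
```

```text
time: 7.45
position: [0.4376, 0.188, 0.1448]
tool_rot: [-3.14, -0.012, -0.001]
ft_force: [-0.2, 0.5, -0.4]
grip_width: 1.0
grip_force: 0.0
time: 7.65
position: [0.4393, 0.1841, 0.1453]
tool_rot: [3.141, 0.001, 0.003]
ft_force: [-0.3, 0.3, 0.5]
grip_width: 0.999
grip_force: 0.0
jar green [ 0.43522459 -0.15507576] [0.06349786 0.06485342] 0.06339290015569232
jar blue [0.56909728 0.16755936] [0.0389418  0.04023169] 0.0561615191921625
dish pink [0.56903577 0.3959468 ] [0.06135792 0.07125836] 0.004164947049352774
dish blue [ 0.57676029 -0.38398972] [0.06748196 0.06919681] 0.005762744591857993
jar orange [ 0.43208206 -0.38531783] [0.04114496 0.04461552] 0.05730150301978587
shift [  1.6  -2.2 115.5] turn [ 0.04 -0.14 -0.01] t 7.7 q7 -2.05
```

View pics/p1.png

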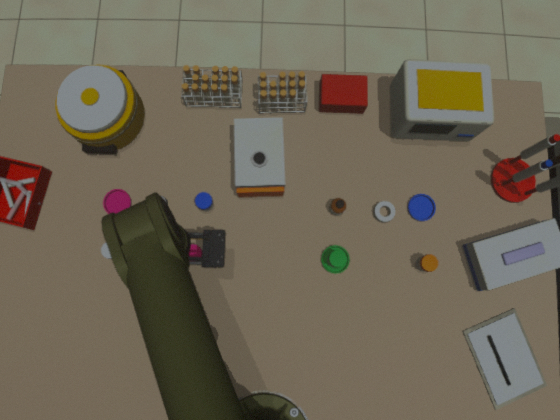

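The top view shows the green jar standing in its dish (336,258) and the gripper over the pink cap (194,252).

```bash
python3 -m jog '[[[1,-1,12,0,0,0,87],[1.5,-2,35,0,0,0,87],[1.5,-2,65,0,0,0,87],[1.5,-2,90,0,0,0,87],[1.5,-2,107,0,0,0,87],[1.5,-2,115,0,0,0,87],[1.5,-2,115.5,0,0,0,87],[1.5,-2,115.5,0,0,0,60],[1.5,-2,115.5,0,0,0,46],[1.5,-2,115.5,0,0,0,36]]]'
python3 -m jog '[[[0,0,0,0,0,0,36],[0,0,0,0,0,0,36],[0,0,0,0,0,0,36],[0,0,0,0,0,0,36]]]'
python3 -c "
from h import *
to(.567,.396,.115)"
```

```text
time: 8.7
position: [0.4421, 0.188, 0.0315]
tool_rot: [-3.141, -0.004, -0.008]
ft_force: [0.3, 0.1, -0.9]
grip_width: 0.811
grip_force: 0.0
time: 9.1
position: [0.4414, 0.1876, 0.0307]
tool_rot: [3.141, 0.004, 0.006]
ft_force: [-0.3, -0.7, 0.6]
grip_width: 0.478
grip_force: 14.9
shift [ 126.4 -208.1  -83.9] turn [ 0.01 -0.2   0.14] t 9.1 q7 -2.2
```

```bash
python3 -m jog '[[[0,0,-10,0,0,0,36],[0,0,-30,0,0,0,36],[3,-5,-52,0,0,0,36],[12,-20,-72,0,0,0,36],[27,-45,-84,0,0,0,36],[47,-78,-85,0,0,0,36],[68,-113,-85,0,0,0,36],[89,-147,-85,0,0,0,36],[107,-176,-85,0,0,0,36],[119,-196,-85,0,0,0,36]]]'
python3 -m jog '[[[5,-9,0,0,0,0,36],[7,-12,0,0,0,0,36],[7,-12,0,0,0,0,36],[7,-12,0,0,0,0,36]]]'
python3 -c "
from h import *
to(.567,.396,.0355)"
```

```text
time: 10.1
position: [0.56, 0.3865, 0.1162]
tool_rot: [-3.14, -0.005, -0.004]
ft_force: [0.5, -0.0, -0.8]
grip_width: 0.479
grip_force: 14.9
time: 10.5
position: [0.5665, 0.3948, 0.1163]
tool_rot: [3.141, 0.002, 0.006]
ft_force: [0.2, -0.1, -0.6]
grip_width: 0.474
grip_force: 14.9
shift [ 0.3 -1.3 80.8] turn [ 0.05 -0.2   0.09] t 10.5 q7 -2.49
```

```bash
python3 -m jog '[[[0,-0.5,12,0,0,0,36],[0,-0.5,32,0,0,0,36],[0,-0.5,54,0,0,0,36],[0,-0.5,70,0,0,0,36],[0,-0.5,76,0,0,0,36],[0,-0.5,78,0,0,0,36],[0,-0.5,79.5,0,0,0,36],[0,-0.5,80.5,0,0,0,36],[0,-0.5,81,0,0,0,36],[0,-0.5,81,0,0,0,36]]]'
python3 -m jog '[[[0,0,0,0,0,0,46],[0,0,0,0,0,0,60],[0,0,0,0,0,0,70],[0,0,0,0,0,0,70],[0,0,-10,0,0,0,70],[0,0,-35,0,0,0,75],[0,0,-65,0,0,0,87],[0,0,-95,0,0,0,87],[0,0,-110,0,0,0,87],[0,0,-112,0,0,0,87]]]'
python3 -c "
from h import *
to(.569,.167,.15)"
```

```text
time: 11.5
position: [0.567, 0.3969, 0.0357]
tool_rot: [-3.141, -0.004, -0.007]
ft_force: [0.7, 0.5, -0.2]
grip_width: 0.479
grip_force: 14.9
time: 12.5
position: [0.5673, 0.3978, 0.1501]
tool_rot: [-3.139, -0.004, -0.011]
ft_force: [0.9, 0.3, 0.8]
grip_width: 0.994
grip_force: 0.0
shift [  1.1 230.8  -0.5] turn [-0.16 -0.42  0.14] t 12.5 q7 -2.48
```

```bash
python3 -m jog '[[[0,15,0,0,0,0,87],[0,45,0,0,0,0,87],[0,85,0,0,0,0,87],[0,125,0,0,0,0,87],[0,165,0,0,0,0,87],[0,200,0,0,0,0,87],[0,222,0,0,0,0,87],[1,230,0,0,0,0,87],[1,230,0,0,0,0,87],[1,230,0,0,0,0,87]]]'
python3 - <<'E'
from h import *
to(.569,.167,.03)
t=grab('top','b1'); print(blob(t,'pink',(117,200),.012,25))
cv2.imwrite('pics/b1c.png',cv2.resize(t['image'][150:300,60:300,::-1],None,fx=3,fy=3,interpolation=cv2.INTER_CUBIC))
E
```

```text
time: 13.5
position: [0.5673, 0.1678, 0.1465]
tool_rot: [-3.14, -0.006, -0.004]
ft_force: [0.5, 0.2, 0.4]
grip_width: 1.004
grip_force: 0.0
shift [  1.4   0.9 116.5] turn [-0.07 -0.14  0.21] t 13.5 q7 -2.1
(array([0.56688112, 0.39616171]), array([0.06742065, 0.07416818]), np.float64(0.057705268841967694))
```

View pics/b1c.png

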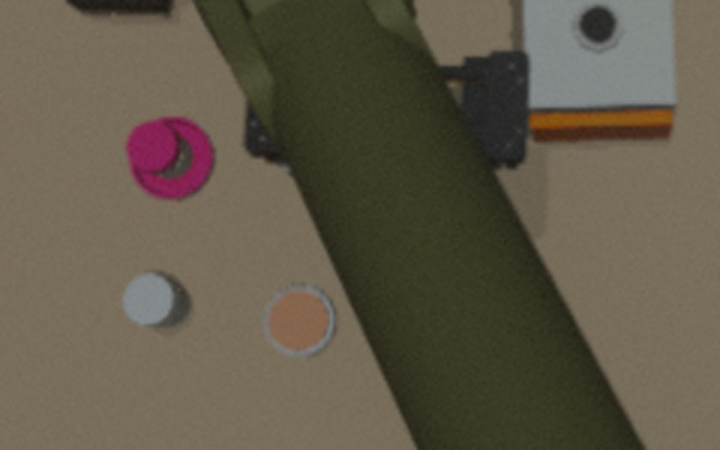

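Pink cap in the crop is at (153,147) and its dish at (172,158). That offset is in the direction parallax would give, so I'll check it numerically while grasping blue.

```bash
python3 -m jog '[[[1,0,12,0,0,0,87],[1.5,0.5,35,0,0,0,87],[1.5,0.5,65,0,0,0,87],[1.5,0.5,90,0,0,0,87],[1.5,0.5,107,0,0,0,87],[1.5,0.5,115,0,0,0,87],[1.5,0.5,116.5,0,0,0,87],[1.5,0.5,116.5,0,0,0,60],[1.5,0.5,116.5,0,0,0,46],[1.5,0.5,116.5,0,0,0,36]]]'
python3 -m jog '[[[0,0,0,0,0,0,36],[0,0,0,0,0,0,36],[0,0,0,0,0,0,36],[0,0,0,0,0,0,36]]]'
python3 -c "
from h import *
to(.569,.167,.17);to(.5767,-.384,.17)
d=grab('top');print('pink cap',onz(d,111,199,.06),dep(d,111,199))"
```

```text
time: 14.55
position: [0.5707, 0.1664, 0.0317]
tool_rot: [-3.141, -0.004, -0.009]
ft_force: [-0.5, 0.3, -0.6]
grip_width: 0.81
grip_force: 0.0
time: 14.95
position: [0.5699, 0.166, 0.0307]
tool_rot: [-3.142, -0.004, -0.006]
ft_force: [0.1, -0.4, 0.4]
grip_width: 0.477
grip_force: 15.0
shift [  -0.4   -1.  -139.3] turn [-0.   -0.21  0.14] t 14.9 q7 -2.18
shift [   6.   550.1 -139.4] turn [-0.   -0.21  0.14] t 14.9 q7 -2.18
pink cap [0.56506455 0.3933282  0.06      ] [0.56436498 0.39197636 0.0639176 ]
```

```bash
python3 -m jog '[[[0,0,-10,0,0,0,36],[0,0,-30,0,0,0,36],[0,0,-58,0,0,0,36],[0,0,-88,0,0,0,36],[0,0,-114,0,0,0,36],[0,5,-132,0,0,0,36],[0,20,-139,0,0,0,36],[0,48,-140,0,0,0,36],[0,85,-140,0,0,0,36],[0,125,-140,0,0,0,36]]]'
python3 -m jog '[[[1,40,0,0,0,0,36],[1,80,0,0,0,0,36],[1,120,0,0,0,0,36],[2,160,0,0,0,0,36],[2,200,0,0,0,0,36],[3,240,0,0,0,0,36],[4,280,0,0,0,0,36],[5,320,0,0,0,0,36],[6,357,0,0,0,0,36],[6,387,0,0,0,0,36]]]'
python3 -m jog '[[[0,18,0,0,0,0,36],[0,30,0,0,0,0,36],[0,37,0,0,0,0,36],[0,39,0,0,0,0,36],[0,39,0,0,0,0,36],[0,39,0,0,0,0,36]]]'
python3 -c "
from h import *
to(.5755,-.383,.0355)"
```

```text
time: 16.0
position: [0.5696, 0.0412, 0.1715]
tool_rot: [-3.141, -0.008, -0.007]
ft_force: [0.6, -0.9, -0.5]
grip_width: 0.481
grip_force: 15.0
time: 17.0
position: [0.5761, -0.3486, 0.1709]
tool_rot: [3.141, 0.001, 0.006]
ft_force: [0.6, -0.1, 0.5]
grip_width: 0.478
grip_force: 15.0
time: 17.6
position: [0.5773, -0.3832, 0.1707]
tool_rot: [-3.141, -0.007, -0.006]
ft_force: [-0.5, 0.7, -0.5]
grip_width: 0.479
grip_force: 15.0
shift [-2.300e+00 -1.000e-01  1.352e+02] turn [-0.04 -0.21  0.26] t 17.6 q7 -1.19
```

```bash
python3 -m jog '[[[-1,0,12,0,0,0,36],[-1.5,0,38,0,0,0,36],[-1.5,0,68,0,0,0,36],[-1.5,0,97,0,0,0,36],[-1.5,0,118,0,0,0,36],[-1.5,0,128,0,0,0,36],[-1.5,0,132,0,0,0,36],[-1.5,0,134,0,0,0,36],[-1.5,0,135.5,0,0,0,36],[-1.5,0,135.5,0,0,0,36]]]'
python3 -m jog '[[[0,0,0,0,0,0,46],[0,0,0,0,0,0,60],[0,0,0,0,0,0,70],[0,0,0,0,0,0,70],[0,0,-10,0,0,0,70],[0,0,-35,0,0,0,70],[0,0,-65,0,0,0,60],[0,0,-100,0,0,0,40],[0,0,-125,0,0,0,20],[0,0,-140,0,0,0,0]]]'
python3 -c "
from h import *
to(.669,.033,.19)"
```

```text
time: 18.6
position: [0.5763, -0.3851, 0.036]
tool_rot: [3.141, 0.004, 0.008]
ft_force: [0.6, 0.1, -1.6]
grip_width: 0.471
grip_force: 15.0
time: 19.6
position: [0.5764, -0.3852, 0.1787]
tool_rot: [3.139, 0.004, 0.011]
ft_force: [-0.0, -0.5, 0.1]
grip_width: 0.529
grip_force: 0.0
shift [  93.8 -417.9  -11.5] turn [ 0.13 -0.41  0.15] t 19.6 q7 -1.18
```

```bash
python3 -m jog '[[[3,-15,-3,0,0,0,0],[12,-52,-6,0,0,0,0],[22,-96,-8,0,0,0,0],[32,-142,-8,0,0,0,0],[42,-188,-8,0,0,0,0],[52,-234,-8,0,0,0,0],[62,-280,-8,0,0,0,0],[72,-325,-8,0,0,0,0],[83,-370,-8,0,0,0,0],[90,-402,-8,0,0,0,0]]]'
python3 -m jog '[[[3,-12,0,0,0,0,0],[3,-15,0,0,0,0,0],[3,-15,0,0,0,0,0],[3,-15,0,0,0,0,0]]]'
python3 - <<'E'
from h import *
to(.669,.033,.1)
t=grab('top'); print('blue cap',blob(t,'blue',(421,206),.012,25))
cv2.imwrite('pics/k1.png',cv2.resize(t['image'][100:290,190:460,::-1],None,fx=2.9,fy=2.9,interpolation=cv2.INTER_CUBIC))
E
```

```text
time: 20.6
position: [0.6629, 0.0233, 0.1819]
tool_rot: [-3.139, -0.012, -0.001]
ft_force: [0.6, 0.0, -0.3]
grip_width: 0.008
grip_force: 0.0
time: 21.0
position: [0.667, 0.0295, 0.1829]
tool_rot: [3.14, -0.001, 0.004]
ft_force: [-0.1, -1.3, -0.5]
grip_width: 0.008
grip_force: 0.0
shift [ 1.8 -3.7 82.9] turn [ 0.08 -0.15 -0.05] t 21.0 q7 -1.86
blue cap (array([ 0.5767386 , -0.38444868]), array([0.06679468, 0.07009567]), np.float64(0.0611524500509264))
```

View pics/k1.png

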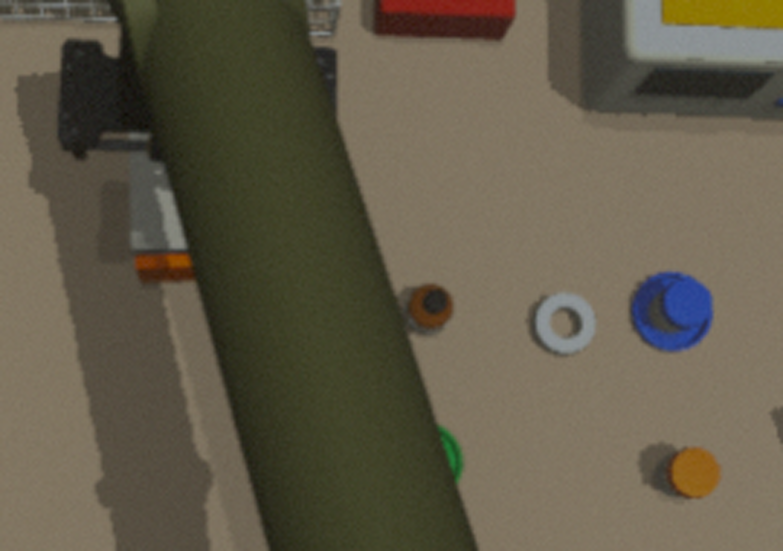

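The blue jar stands in its dish (crop 685,302, with parallax). The gripper is over the cabinet, so I'll press the button.

```bash
python3 -m jog '[[[1,-2,12,0,0,0,0],[2,-3.5,35,0,0,0,0],[2,-3.5,58,0,0,0,0],[2,-3.5,73,0,0,0,0],[2,-3.5,80,0,0,0,0],[2,-3.5,83,0,0,0,0],[2,-3.5,85,0,0,0,0],[2,-3.5,86,0,0,0,0],[2,-3.5,86,0,0,0,0]]]'
python3 -m jog '[[[0,0,1.5,0,0,0,0],[0,0,3,0,0,0,0],[0,0,4,0,0,0,0],[0,0,5,0,0,0,0],[0,0,5.5,0,0,0,0],[0,0,5.5,0,0,0,0]]]'
```

```text
time: 21.95
position: [0.6699, 0.036, 0.0982]
tool_rot: [-3.141, -0.004, -0.007]
ft_force: [-0.0, -0.2, 0.1]
grip_width: 0.006
grip_force: 0.0
time: 22.55
position: [0.67, 0.036, 0.0922]
tool_rot: [-3.141, -0.004, -0.007]
ft_force: [0.5, 0.1, 3.4]
grip_width: 0.004
grip_force: 1.9
```

```bash
python3 -m jog '[[[0,0,1,0,0,0,0],[0,0,2,0,0,0,0],[0,0,2.5,0,0,0,0],[0,0,2.5,0,0,0,0]]]'
python3 -m jog '[[[0,0,-10,0,0,0,0],[0,0,-30,0,0,0,10],[0,0,-58,0,0,0,40],[0,0,-80,0,0,0,87],[0,0,-88,0,0,0,87],[0,0,-88,0,0,0,87],[0,0,-88,0,0,0,87],[0,0,-88,0,0,0,87]]]'
python3 -c "
from h import *
to(.432,-.387,.18);d=grab('side','d1')
cv2.imwrite('pics/d1c.png',cv2.resize(d['image'][150:320,150:430,::-1],None,fx=2.5,fy=2.5))"
```

```text
time: 22.95
position: [0.67, 0.036, 0.0905]
tool_rot: [-3.141, -0.004, -0.007]
ft_force: [-0.0, -0.5, 7.1]
grip_width: 0.009
grip_force: 4.1
time: 23.75
position: [0.6681, 0.0356, 0.1754]
tool_rot: [-3.142, -0.004, -0.0]
ft_force: [-0.1, 0.4, -0.2]
grip_width: 0.555
grip_force: 0.0
shift [-237.2  422.    -4.6] turn [-0.   -0.02  0.14] t 23.8 q7 -1.87
```

View pics/d1c.png

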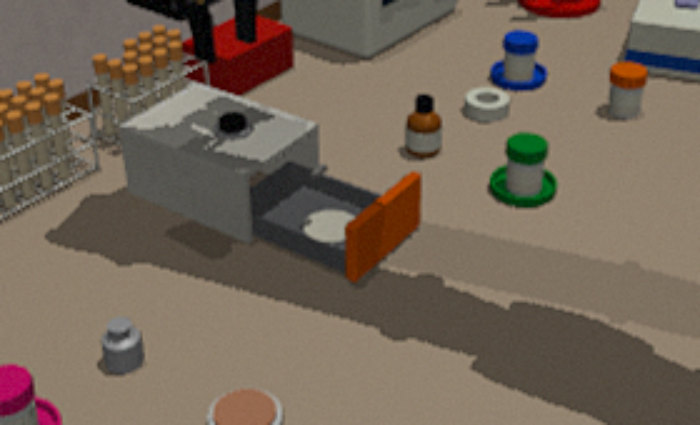

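The drawer is open with its white pad visible at crop (328,224), and the green and blue jars are upright in their dishes. Next is the orange jar.

```bash
python3 -m jog '[[[-8,14,0,0,0,0,87],[-25,45,0,0,0,0,87],[-47,84,0,0,0,0,87],[-70,124,0,0,0,0,87],[-93,165,0,0,0,0,87],[-116,206,0,0,0,0,87],[-139,247,0,0,0,0,87],[-162,288,0,0,0,0,87],[-185,329,0,0,0,0,87],[-208,370,0,0,0,0,87]]]'
python3 -m jog '[[[-18,30,10,0,0,0,87],[-27,46,25,0,0,0,87],[-29,51,45,0,0,0,87],[-29,51,45,0,0,0,87],[-29,51,45,0,0,0,87]]]'
python3 - <<'E'
from h import *
to(.432,-.387,.03)
t=grab('top','d2')
hsv=cv2.cvtColor(t['image'],cv2.COLOR_RGB2HSV)
cv2.imwrite('pics/d2c.png',cv2.resize(t['image'][100:280,200:320,::-1],None,fx=4,fy=3.3,interpolation=cv2.INTER_CUBIC))
E
```

```text
time: 24.8
position: [0.4595, -0.3369, 0.1764]
tool_rot: [3.141, 0.002, 0.004]
ft_force: [-0.0, -0.7, -0.6]
grip_width: 1.003
grip_force: 0.0
time: 25.3
position: [0.4336, -0.3841, 0.1308]
tool_rot: [-3.139, -0.006, -0.004]
ft_force: [0.3, -0.1, 0.7]
grip_width: 0.998
grip_force: 0.0
shift [ -1.9   3.1 100.8] turn [-0.14 -0.16  0.23] t 25.3 q7 -1.0
```

View pics/d2c.png

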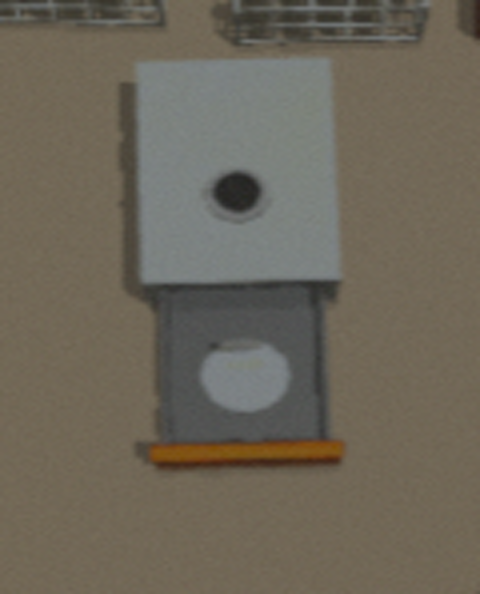

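The pad is at crop (245,375), which is about pixel (261.2, 213.8), inside the open drawer.

```bash
python3 -m jog '[[[-1,1.5,12,0,0,0,87],[-1.5,2.5,35,0,0,0,87],[-1.5,2.5,60,0,0,0,87],[-1.5,2.5,82,0,0,0,87],[-1.5,2.5,96,0,0,0,87],[-1.5,2.5,100.5,0,0,0,87],[-1.5,2.5,100.5,0,0,0,87],[-1.5,2.5,100.5,0,0,0,60],[-1.5,2.5,100.5,0,0,0,46],[-1.5,2.5,100.5,0,0,0,36]]]'
python3 -m jog '[[[0,0,0,0,0,0,36],[0,0,0,0,0,0,36],[0,0,0,0,0,0,36],[0,0,0,0,0,0,36]]]'
python3 - <<'E'
from h import *
t=grab('top');hsv=cv2.cvtColor(t['image'],cv2.COLOR_RGB2HSV)
f=lambda u,v:(200+u/4,100+v/3.3)
for n,p,z in(('pad',(245,376),.01),('padL',(199,376),.01),('padR',(291,376),.01),('padTop',(245,338),.01),('padBot',(245,412),.01),('panelL',(150,445),.067),('panelR',(343,441),.067),('btn',(237,191),.096)):
    print(n,onz(t,*f(*p),z).round(4),dep(t,*f(*p))[2].round(3))
g=t['image'][:,:,0].astype(int);w=np.zeros(g.shape,np.uint8);w[198:230,245:279]=1
m=((g>105)&(w>0)).astype(np.uint8);c=max(cv2.findContours(m,0,cv2.CHAIN_APPROX_NONE)[0],key=cv2.contourArea)[:,0]
P=np.array([onz(t,*q,.01)[:2] for q in c],np.float32);print(cv2.minEnclosingCircle(P),cv2.fitEllipse(P),g[214,261],g[214,250])
to(.45,-.38,.2)
E
```

```text
time: 26.35
position: [0.4327, -0.3887, 0.0319]
tool_rot: [3.14, 0.004, 0.007]
ft_force: [0.1, -0.8, 1.3]
grip_width: 0.812
grip_force: 0.0
time: 26.75
position: [0.4322, -0.3884, 0.0311]
tool_rot: [3.141, 0.004, 0.006]
ft_force: [0.6, -0.8, -0.0]
grip_width: 0.481
grip_force: 15.0
pad [0.5468 0.0254 0.01  ] 0.009
padL [0.5459 0.0545 0.01  ] 0.012
padR [ 0.5476 -0.0036  0.01  ] 0.007
padTop [0.5764 0.0264 0.01  ] 0.007
padBot [0.519  0.0245 0.01  ] 0.011
panelL [0.4857 0.0794 0.067 ] 0.068
panelR [ 0.492  -0.0358  0.067 ] 0.001
btn [0.669  0.0329 0.096 ] 0.096
((0.5483919978141785, 0.026341572403907776), 0.027900392189621925) ((0.5463765263557434, 0.02597077563405037), (0.049162112176418304, 0.05427580326795578), 15.923945426940918) 126 106
shift [  18.4   -8.3 -168.9] turn [ 0.   -0.21  0.14] t 26.8 q7 -1.04
```

```bash
python3 -m jog '[[[0,0,-10,0,0,0,36],[0,0,-30,0,0,0,36],[0,0,-60,0,0,0,36],[2,-5,-92,0,0,0,36],[5,-18,-120,0,0,0,36],[12,-42,-138,0,0,0,36],[22,-77,-145,0,0,0,36],[32,-116,-145,0,0,0,36],[43,-156,-145,0,0,0,36],[54,-196,-145,0,0,0,36]]]'
python3 -m jog '[[[11,-40,0,0,0,0,36],[22,-80,0,0,0,0,36],[33,-120,0,0,0,0,36],[44,-158,0,0,0,0,36],[52,-188,0,0,0,0,36],[57,-206,0,0,0,0,36],[60,-216,0,0,0,0,36],[61,-218,0,0,0,0,36],[61,-218,0,0,0,0,36],[61,-218,0,0,0,0,36]]]'
python3 -c "
from h import *
to(.547,.026,.0415);d=grab('side','o1')
cv2.imwrite('pics/o1c.png',cv2.resize(d['image'][110:280,150:400,::-1],None,fx=2.5,fy=2.5))"
```

```text
time: 27.8
position: [0.4855, -0.1904, 0.177]
tool_rot: [3.141, 0.004, 0.006]
ft_force: [1.1, -0.7, 0.9]
grip_width: 0.474
grip_force: 15.0
time: 28.8
position: [0.5456, 0.0244, 0.1764]
tool_rot: [3.141, 0.0, 0.005]
ft_force: [0.5, 0.7, -1.1]
grip_width: 0.476
grip_force: 15.0
shift [  1.   -1.7 134.9] turn [ 0.03 -0.18  0.02] t 28.8 q7 -1.79
```

View pics/o1c.png

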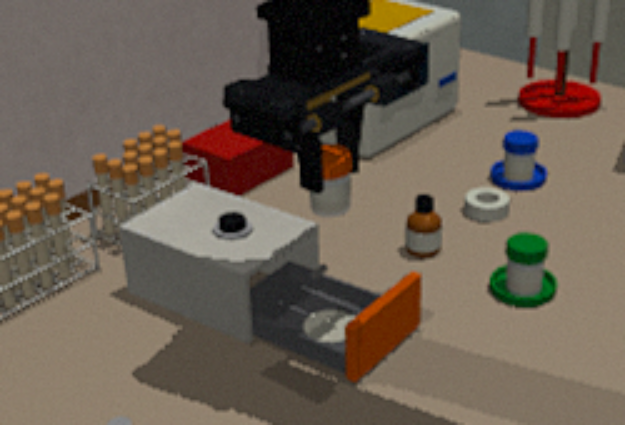

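The orange jar hangs upright over the pad, with the jar at crop (330,185) and the pad at (328,325). I'll lower it gently.

```bash
python3 -m jog '[[[0.5,-1,12,0,0,0,36],[1,-1.5,35,0,0,0,36],[1,-1.5,62,0,0,0,36],[1,-1.5,88,0,0,0,36],[1,-1.5,110,0,0,0,36],[1,-1.5,123,0,0,0,36],[1,-1.5,129,0,0,0,36],[1,-1.5,132,0,0,0,36],[1,-1.5,133.5,0,0,0,36],[1,-1.5,134,0,0,0,36]]]'
python3 -m jog '[[[0,0,0.5,0,0,0,36],[0,0,1,0,0,0,36],[0,0,1,0,0,0,36]]]'
```

```text
time: 29.85
position: [0.5479, 0.0277, 0.0432]
tool_rot: [-3.142, -0.004, -0.008]
ft_force: [1.0, 1.1, -0.3]
grip_width: 0.475
grip_force: 15.0
time: 30.15
position: [0.5473, 0.0276, 0.0417]
tool_rot: [-3.141, -0.004, -0.006]
ft_force: [-0.1, -0.6, -1.5]
grip_width: 0.474
grip_force: 15.0
```

```bash
python3 -m jog '[[[0,0,0.5,0,0,0,36],[0,0,0.5,0,0,0,36],[0,0,0.5,0,0,0,44],[0,0,0.5,0,0,0,50],[0,0,0.5,0,0,0,58],[0,0,0.5,0,0,0,62],[0,0,0.5,0,0,0,62],[0,0,-8,0,0,0,62],[0,0,-25,0,0,0,62],[0,0,-50,0,0,0,65]]]'
python3 -m jog '[[[0,0,-30,0,0,0,80],[0,0,-65,0,0,0,80],[-5,20,-80,0,0,0,80],[-15,55,-85,0,0,0,80],[-25,95,-85,0,0,0,80],[-30,125,-85,0,0,0,80],[-30,140,-85,0,0,0,80],[-30,140,-85,0,0,0,80],[-30,140,-85,0,0,0,80]]]'
python3 - <<'E'
from h import *
s=grab('side','f1');t=grab('top','f2')
o=np.hstack([cv2.resize(s['image'][140:400,120:440],(400,325)),cv2.resize(t['image'][130:290,90:290],(400,325))])
cv2.imwrite('pics/f.png',o[:,:,::-1])
E
```

```text
time: 31.15
position: [0.5463, 0.0278, 0.0922]
tool_rot: [-3.141, -0.005, -0.003]
ft_force: [0.4, -0.9, 0.9]
grip_width: 0.731
grip_force: 0.0
time: 32.05
position: [0.5177, -0.1106, 0.1769]
tool_rot: [-3.14, -0.006, -0.007]
ft_force: [0.3, 1.2, 0.8]
grip_width: 0.917
grip_force: 0.0
```

View pics/f.png

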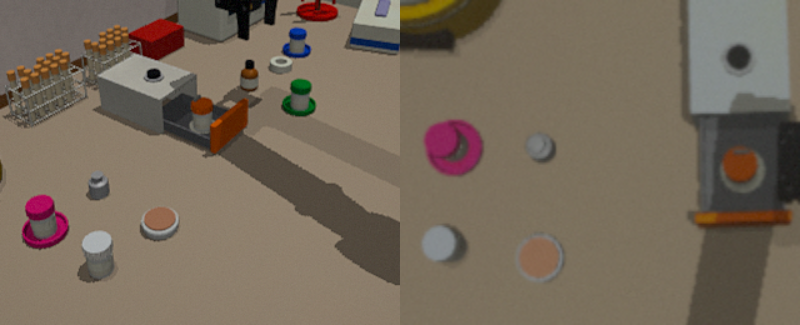

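The orange jar stands on the pad in the open drawer (side view 202,115; top view 740,165). Pink, blue and green are upright in their dishes, and the white jar hasn't been moved. I'll hand the job in.

```bash
python3 -c "
from h import *
print(ctrl.close_job())"
```

```text
the job is handed in; nothing more can be done
None
```

I handed the job in at about 32 s of robot time: the blue, green and pink jars stand in their matching dishes, the orange jar stands on the white pad in the open drawer, and the white-capped jar was not touched; I wasn't shown a verdict.

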